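# Seat a bisque roundel on the banding wheel and hold the centring pointer out over it

## Robot

A 6-joint arm with a two-finger parallel gripper is mounted at the origin on the work surface. World frame = base frame: x ahead of the robot, y to its left, z up, the work surface at z = 0. Lengths are in m, angles in degrees, forces in N, time in s.
With the tool pointing down it reaches from about 0.4 to 0.825 m from the base axis. Payload 7 kg.
Tool frame: the origin (TCP) lies at the very end of the fingers, on their centre line; the grasp point (between the pads) lies 19 mm behind it; z points along the fingers, y is the line along which they close (so a half turn about z gives the same grasp; the last joint's range is limited). The gripper opens to 88 mm and grips with 3 to 60 N. Pads are 19 mm wide; open, the fingers measure 130 mm over their backs; the gripper's body (78 mm by 193 mm) begins 47 mm behind the grasp point.
Start: joints at [85.491, 20.546, 0.682, 0, -70.136, -16.507], TCP at [0.242, 0.63, 0.227] pointing down, gripper open.
Joint ranges: [-176.03, 176.03], [-82.01, 121.73], [-58.28, 71.71], [-173.87, 95.51], [-174.79, -0.11], [-173.66, 173.66]. Speed limits (degrees/s): [136.94, 136.94, 172.46, 180, 180, 180].

## Interface

Orientations are given as [roll, pitch, yaw] about the fixed x, y, z axes, in that order (R = Rz(yaw) Ry(pitch) Rx(roll)).
In Python, from plant import get_obs, snapshot, camera_params, close_job, boxes_of, cut_out, landmark_of gives the robot as it stands.
- The arm moves only by the shell command python3 -m inch 'ROWS' [OPENING]. ROWS is text: rows parted by semicolons, each of 6 numbers parted by spaces: the shift along the tool's x, y, z in units of 30 cm (1.0 is 30 cm), then the turn, a rotation vector about the tool's x, y, z in units of pi rad (1.0 is pi rad). A call has 1 to 10 rows; each row is the pose to reach, as a shift and turn from the pose commanded when the call began, along the tool's axes at that moment, turning the shorter way round; what a row does not reach only later rows make up. A row lasts 1/12 s, in which the tool goes at most 41.7 mm and 7.16 degrees, less where a joint would pass 70% of its speed; a pose out of reach is approached as far as the arm can. A call with a number of a shift or a turn outside -1 to 1 is refused whole. A call with a gripper value outside its range is refused whole. OPENING is the closure, from -1 (fully open) to 1 (shut), set as the call begins (- or left out, the last holds). The fingers move at their own pace and stop on an object; the grip force is fixed at half the most. Time passes only in rows, so rows that repeat a pose let the fingers close. It gives the time, the measured TCP pose, the force, the opening and the grip force at its end, in the units of the state.
- get_obs(): the state, without advancing time (a new reading comes with each control period).
- snapshot(name): name is "side" or "top" or "wrist"; returns the picture (420x560x3 uint8, red, green, blue); there is no depth.
- camera_params(name): a dict with "mtx" (3x3 intrinsics, pixels), "rvec" (rotation vector, rad) and "tvec" (3), from world to camera coordinates, as OpenCV has them. Camera axes: x right, y down, z forward; pixel columns grow to the right and rows downward; lengths in m; the calibration is good to about 2 mm. A picture is of the moment at which its call begins: read the wrist's pose just before it. camera_params takes no time and is no camera call; for the wrist camera it gives the pose at the moment of the call.
- close_job(): hands the job in; it is judged then, once.
Trained networks look in the newest picture that a camera, given by its name, has taken for a name from the list of things; names that differ only in an ending like _2 or _b are one class to them, and where a whole thing is asked for, a point or a joint stands for the part that bears it (a point fixed in the world has none). Each returns a list of dicts, best first, with "p" (0 to 1); they miss things now and then, are a little off and sometimes report something else, mostly with a low value. They report only what shows in the picture. A call takes as long as a camera call. They do not tell look-alikes from the thing itself.
- boxes_of(camera, thing): "rect" ([left, top, width, height] in pixels, round what is visible of it).
- cut_out(camera, thing): "pixels" (420x560 bool, what is visible of it) and "rect" ([left, top, width, height] in pixels, round what is visible of it).
- landmark_of(camera, thing): "uv" ([column, row] in pixels: a listed point, or the origin of a listed thing).
The state is a dict: "clock": time; "joint_pos": joint angles; "qvel": joint speeds; "tau": joint torques, N m; "tool_pos": TCP position; "orientation": TCP orientation; "force": force on the tool from outside, world axes, zero at the start; "moment": the same for the moment, N m; "opening": finger opening in m; "gripper_force": force on a finger pad.
Only numpy, scipy, OpenCV 4.12 (cv2) and the standard library are available. Lean on these libraries where they do the work, as an engineer would, in place of code of your own. Each camera call takes 0.05 s, during which the arm holds its last target. There are 200 camera calls.

## Task

Set the round bisque blank gently into the matching round recess of the chuck on the banding wheel, so that it lies flat on the recess floor, and let go of it. Then take the grip of the gauge's telescoping pointer with its side button squeezed in, pull the pointer out past its first stop to the second stop, where its tip is over the middle of the blank, and finish while still holding it there, because it springs back if let go. Do not force the pointer while its button is out, and leave all the other pieces where they are.

Things in the scene. Friction and masses are not known exactly. Their poses are not given: they have to be found in the camera images.
- blank: The round bisque (unglazed clay, pale buff) blank: a plain disc 60 mm in diameter, 16 mm thick, about 80 g, loose and lying flat on the table among the other two blanks. Origin at the centre of its underside, z up.
- recess (a point): Centre of the recess floor, on the wheel's axis, 68 mm above the table; z up; the wheel may stand at any angle and turns stiffly. The grey chuck is 110 mm in diameter, its face 73 mm above the table; its recess is round, 63 mm in diameter, 5 mm deep, so the seated blank stands 11 mm proud of the face. With the pointer parked, nothing stands over the chuck.
- grip (a point): Centre of the pointer's grip, a black block 34 mm long (x), 26 wide (y), 30 tall (z), 120 mm above the table. Its x axis is level and points the way the pointer pulls out, towards the wheel's axis; y is level, across; z up. Parked, it is 155 mm from the recess's centre; at the second stop 55 mm. Take it from above, fingers on the two y sides: the squeeze presses the button. 40 N is a good squeeze.
- station: The wheel and the gauge, one heavy unit fixed to the table. Origin on the table under the wheel's axis; x along the pull. The aluminium wheel head is 180 mm in diameter, top 62 mm up. The gauge's aluminium barrel, 30 mm wide, lies along x at y = 0, from x = -345 to -175 mm, top 136 mm up, on a 20 mm upright at x = -275, y = 28 mm, top 180 mm up. The pointer slides in the barrel.
- button_face (a point): Middle of the outer face of the release button, a 16 mm square steel button in the -y side of the grip, at its middle; it stands 7 mm proud of the grip's side when out and 1 mm when fully pressed (so the grip measures 33 mm over the button, 27 mm when squeezed). Same axes as the grip; pressed along +y.
- tip (a point): Point of the needle, 55 mm ahead of the grip's centre along its x and 26 mm below it, 94 mm above the table, which is 10 mm above a seated blank. Same axes as the grip.
- pointer (a joint): How far the pointer is pulled out, m: 0 parked (locked, 3 mm of play), 0.070 first stop (locks with 3 mm of play either way if the button comes out there; the tip is over the blank's rim), 0.100 second stop, a solid end of travel that does not lock: let go, the pointer springs back. The spring pulls it home with 3 N when parked, 6 N at the second stop, damped, with little friction.
- button (a joint): How far the release button is pressed in, m: 0 out, 0.006 fully in; the pointer is free from about 0.004. It springs out with 2 N, rising to 5.6 N fully in. Out, it locks the pointer at the parked position and at the first stop; between and beyond these the barrel keeps it in.
- square: Square bisque blank, 56 x 56 mm, 16 mm thick, same clay as the round one: leave it. Origin at the centre of its underside.
- hexagon: Hexagonal bisque blank, 56 mm across its flats, 16 mm thick, same clay: leave it. Origin at the centre of its underside.
- mug_a: White mug without a handle, 84 mm in diameter, 85 mm tall, standing beyond the blanks. Leave it. Origin at the centre of its underside.
- mug_b: A second such mug, standing beyond the wheel. Leave it.
- bowl: Small bisque bowl, 100 mm in diameter, 45 mm tall, on the robot's right. Leave it. Origin at the centre of its underside.
- brush: Wooden brush lying on the table between the robot and the wheel. Leave it. Its length is along its x axis.
- jar: Closed glass jar, 60 mm in diameter, 75 mm tall, to the left of the blanks. Leave it. Origin at the centre of its underside.
Mind the look-alikes: they are no part of the job. What is shaped like the blank but green or purple is not meant.

How it is judged:
By the outcome, as a careful person would: the job done as asked, in the order asked, and still so for the second after the job is handed in, while the arm keeps its last pose, push and grip.
It also fails if it takes over 42 s, if anything falls off the work surface, if the arm or the gripper's body presses on something with over 40 N, if the wrist force passes 120 N, or if a joint passes its speed limit or range.

## Working session

There is one attempt and no reset: what is moved stays moved. The work goes in short steps, Python scripts to look and compute and a shell command to move; the robot and the scene stay as the last step left them, time stands still between calls to the robot, and variables do not carry over. Pictures are saved under pics/ and viewed, at most 10 in all, crops included, and the job is handed in when it is done.

```bash
ls; mkdir -p pics
cat > h.py <<'E'
import numpy as np, cv2
from plant import *
from scipy.spatial.transform import Rotation as R
def P(c):
    p=camera_params(c); return np.array(p["mtx"]),R.from_rotvec(np.ravel(p["rvec"])).as_matrix(),np.ravel(p["tvec"])
def ray(c,uv,p=None):
    K,Rm,t=p or P(c); d=Rm.T@np.linalg.inv(K)@np.array([uv[0],uv[1],1.]); return -Rm.T@t,d/np.linalg.norm(d)
def atz(c,uv,z,p=None):
    o,d=ray(c,uv,p); return o+d*(z-o[2])/d[2]
def tri(rs):
    A=sum(np.eye(3)-np.outer(d,d) for o,d in rs); b=sum((np.eye(3)-np.outer(d,d))@o for o,d in rs)
    x=np.linalg.solve(A,b); return x,[np.linalg.norm((np.eye(3)-np.outer(d,d))@(x-o)) for o,d in rs]
def proj(c,X,p=None):
    K,Rm,t=p or P(c); v=K@(Rm@np.array(X)+t); return v[:2]/v[2]
def save(n,im): cv2.imwrite("pics/"+n+".png",im[:,:,::-1])
E
python3 - <<'E'
from h import *
np.set_printoptions(precision=4,suppress=True)
for c in("top","side"):
    im=snapshot(c); save(c+"0",im)
    for n in "blank recess grip station button_face tip square hexagon".split():
        print(c,n,[(np.round(r["uv"],1).tolist(),round(r["p"],2)) for r in landmark_of(c,n)][:4])
    print([(np.round(r["rect"]).tolist(),round(r["p"],2)) for r in boxes_of(c,"blank")])
o=get_obs();print(o)
E
```

```text
pics
top blank [([180.2, 160.0], 0.63), ([209.8, 201.5], 0.6), ([242.7, 198.4], 0.53)]
top recess [([301.5, 209.6], 0.92)]
top grip [([361.5, 191.5], 0.45)]
top station [([301.2, 210.5], 0.94)]
top button_face []
top tip [([340.4, 199.3], 0.45)]
top square [([199.9, 268.2], 0.62)]
top hexagon [([188.9, 230.9], 0.89)]
[([234.0, 188.0, 17.0, 21.0], 0.92), ([196.0, 189.0, 19.0, 25.0], 0.79), ([166.0, 152.0, 20.0, 22.0], 0.64)]
side blank [([266.8, 208.8], 0.81), ([248.2, 189.6], 0.64), ([328.2, 246.8], 0.62), ([255.2, 163.8], 0.56)]
side recess [([295.5, 231.2], 0.89)]
side grip [([244.9, 190.9], 0.66), ([348.9, 245.9], 0.47)]
side station [([293.7, 252.0], 0.56)]
side button_face []
side tip [([327.3, 244.3], 0.52)]
side square [([190.3, 220.3], 0.76), ([199.1, 164.7], 0.32)]
side hexagon [([215.0, 197.3], 0.81), ([292.0, 234.6], 0.64), ([294.2, 370.1], 0.37)]
[([234.0, 180.0, 19.0, 19.0], 0.73), ([247.0, 155.0, 17.0, 15.0], 0.58), ([257.0, 200.0, 18.0, 18.0], 0.52)]
{'clock': 1.0, 'joint_pos': array([ 85.4901,  20.5467,   0.6817,  -0.0013, -70.1368, -16.5078]), 'qvel': array([ 0.0498, -0.0126,  0.0169,  0.0743,  0.0448, -0.0156]), 'tau': array([  0.0005, -58.2392,  29.3312,   7.0027,   0.0127,   0.    ]), 'tool_pos': array([0.2421, 0.6301, 0.2266]), 'orientation': array([179.998 ,   0.0006, -21.0181]), 'force': array([-0.2278, -0.4723, -0.1766]), 'moment': array([-0.0131,  0.002 , -0.02  ]), 'gripper_force': 0.0, 'opening': 0.08754677783656366}
```

Run:
```python
import cv2,numpy as np
t=cv2.imread("pics/top0.png")[110:320,130:430]; s=cv2.imread("pics/side0.png")[130:340,130:430]
f=lambda a:cv2.resize(a,(600,420),interpolation=cv2.INTER_CUBIC)
cv2.imwrite("pics/t1.png",cv2.resize(t,(800,560),interpolation=3)); cv2.imwrite("pics/s1.png",cv2.resize(s,(800,560),interpolation=3))
```

```text
(no output)
```

View pics/t1.png

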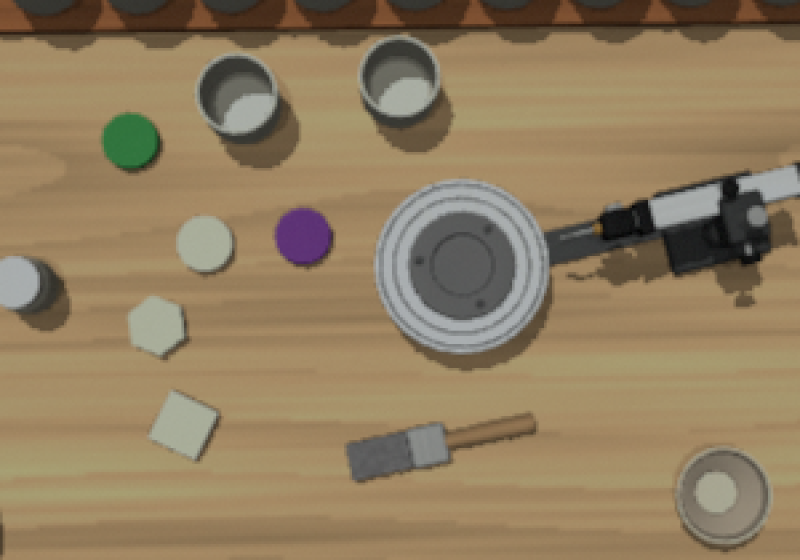

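View pics/s1.png

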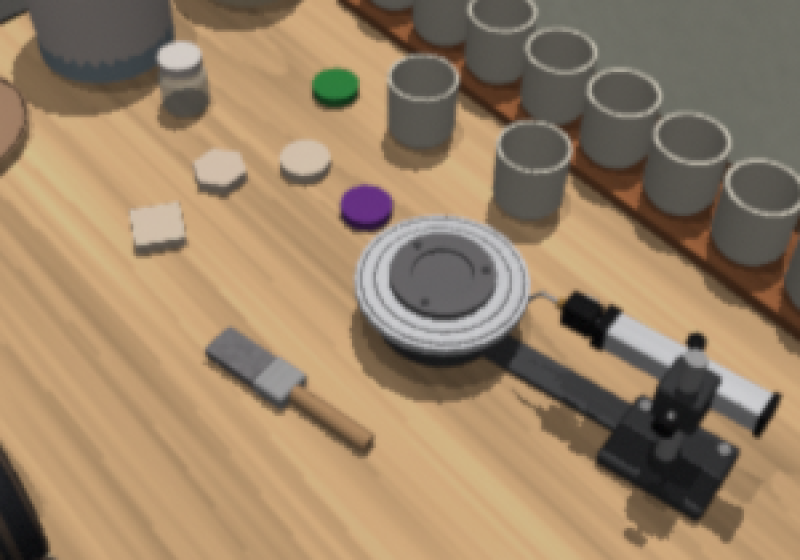

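Top: three round discs – buff (207,201), green (179,163), purple (244,199); only the buff one has the clay colour. The chuck is at (302,209) and the black grip at (361,193). Side: buff disc at (245,190), recess (296,231), grip (349,246). The wide views agree, so next I'll triangulate.

Run:
```python
from h import *
np.set_printoptions(precision=4,suppress=True)
T={"blank":((209.8,201.5),(248.2,189.6)),"recess":((301.5,209.6),(295.5,231.2)),"grip":((361.5,191.5),(348.9,245.9)),"tip":((340.4,199.3),(327.3,244.3))}
X={}
for n,(a,b) in T.items():
    X[n],e=tri([ray("top",a),ray("side",b)]); print(n,X[n],np.round(e,4))
# mask centres of the discs by colour
for c in("top","side"):
    im=cv2.imread(f"pics/{c}0.png")
    u,v=T["blank"][c=="side"]; 
    hsv=cv2.cvtColor(im,cv2.COLOR_BGR2HSV).astype(int)
    seed=(int(u)-3,int(v)); print(c,hsv[seed[1],seed[0]])
    m=np.zeros((422,562),np.uint8); cv2.floodFill(im.copy(),m,seed,255,(12,)*3,(12,)*3,cv2.FLOODFILL_FIXED_RANGE)
    x,y,w,h=cv2.boundingRect(m[1:-1,1:-1]); ys,xs=np.nonzero(m[1:-1,1:-1]); print((x,y,w,h),xs.mean(),ys.mean(),len(xs)); X[c]=(xs.mean(),ys.mean())
    print("world at z=.016",atz(c,X[c],.016))
d=X["grip"]-X["recess"];print("dist",np.hypot(*d[:2]),"pull yaw",np.degrees(np.arctan2(-d[1],-d[0])))
print("recess at .068",atz("top",T["recess"][0],.068),atz("side",T["recess"][1],.068),"grip .12",atz("top",T["grip"][0],.12),atz("side",T["grip"][1],.12))
for c in("top","side"): print(c,ray(c,(280,210)))
```

```text
blank [0.601  0.2625 0.0153] [0.0047 0.0047]
recess [0.5674 0.009  0.069 ] [0.002 0.002]
grip [ 0.6065 -0.1455  0.1216] [0.0006 0.0006]
tip [ 0.5889 -0.0926  0.0919] [0.0015 0.0015]
top [ 35  27 172]
(197, 192, 19, 19) 206.03311258278146 200.83112582781456 302
world at z=.016 [0.5993 0.2757 0.016 ]
side [ 17  46 209]
(235, 183, 18, 12) 243.79393939393938 188.3090909090909 165
world at z=.016 [0.5975 0.2725 0.016 ]
dist 0.15931745733511724 pull yaw 104.17461681573634
recess at .068 [0.5659 0.0102 0.068 ] [0.5697 0.0084 0.068 ] grip .12 [ 0.6071 -0.1462  0.12  ] [ 0.607  -0.1444  0.12  ]
top (array([0.4557, 0.09  , 1.4967]), array([ 0.0768, -0.0148, -0.9969]))
side (array([-0.0062, -0.5523,  1.0135]), array([ 0.4614,  0.501 , -0.7322]))
```

```bash
R="0.766 0.341 0 0 0 0.305"; python3 -m inch '0.766 0.341 0 0 0 0.305;0.766 0.341 0 0 0 0.305;0.766 0.341 0 0 0 0.305;0.766 0.341 0 0 0 0.305;0.766 0.341 0 0 0 0.305;0.766 0.341 0 0 0 0.305;0.766 0.341 0 0 0 0.305;0.766 0.341 0 0 0 0.305' -1
```

```text
clock: 1.67
tool_pos: [0.4218, 0.45, 0.2269]
orientation: [-180.0, 0.0, -76.5]
force: [-0.4, -0.2, -1.1]
opening: 0.088
gripper_force: 0.0
```

```bash
python3 -m inch '0.711 -0.427 0 0 0 0;0.711 -0.427 0 0 0 0;0.711 -0.427 0 0 0 0;0.711 -0.427 0 0 0 0;0.711 -0.427 0 0 0 0;0.711 -0.427 0 0 0 0;0.711 -0.427 0 0 0 0;0.711 -0.427 0 0 0 0'
python3 - <<'E'
from h import *
np.set_printoptions(precision=4,suppress=True)
o=get_obs();print(o["tool_pos"],o["orientation"])
p=P("wrist");im=snapshot("wrist");save("w1",im);np.savez("w1.npz",K=p[0],R=p[1],t=p[2])
print("cam",ray("wrist",(280,210),p), proj("wrist",[.598,.274,.016],p),"K",p[0][0,0])
for r in landmark_of("wrist","blank"): print(r["uv"],r["p"],atz("wrist",r["uv"],0,p))
for r in cut_out("wrist","blank"):
    m=r["pixels"].astype(np.uint8);M=cv2.moments(m,True);print(r["rect"],r["p"],M["m10"]/M["m00"],M["m01"]/M["m00"],atz("wrist",(M["m10"]/M["m00"],M["m01"]/M["m00"]),.015,p), im[m>0].mean(0))
E
```

```text
clock: 2.33
tool_pos: [0.5974, 0.2743, 0.2261]
orientation: [180.0, -0.0, -76.1]
force: [0.7, 0.1, 0.2]
opening: 0.0876
gripper_force: 0.0
[0.5974 0.2743 0.2261] [179.966   -0.0211 -76.1388]
cam (array([0.613, 0.21 , 0.385]), array([-0.0625,  0.2251, -0.9723])) [277.3706 192.5257] K 294.1970113626062
[271.1, 186.5] 0.97 [0.6073 0.2709 0.    ]
[182.9, 226.8] 0.63 [0.7113 0.3537 0.    ]
[158.8, 207.6, 45.0, 37.7] 0.83 179.43768328445748 224.54692082111438 [0.7124 0.3461 0.015 ] [ 61.6657 171.165   88.371 ]
[266.5, 80.2, 50.2, 56.4] 0.77 290.13683688646506 107.52751611303917 [0.6077 0.171  0.015 ] [148.181   82.7933 176.5359]
[248.5, 168.7, 50.0, 43.9] 0.59 274.6830006049607 192.27404718693285 [0.6014 0.2747 0.015 ] [203.2226 194.4719 176.2571]
```

View pics/w1.png

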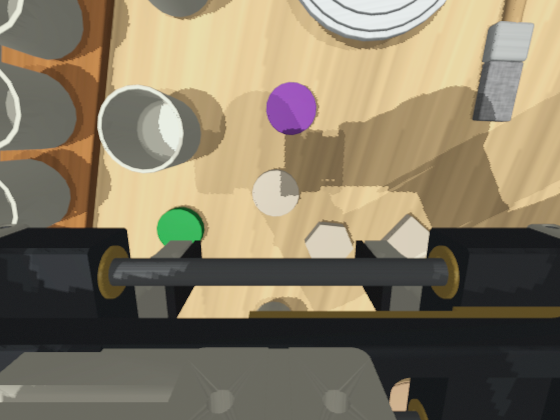

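The buff disc sits between the green (180,228), the purple (291,108) and the hexagon (330,242): it is the one at (275,192), round and clay-coloured. I'll confirm it in a crop and refine the position by projecting a circle.

Run:
```python
from h import *
from scipy.optimize import minimize
np.set_printoptions(precision=4,suppress=True)
im=cv2.imread("pics/w1.png"); z=np.load("w1.npz");p=(z["K"],z["R"],z["t"])
m=np.zeros((422,562),np.uint8); cv2.floodFill(im.copy(),m,(275,190),255,(22,)*3,(22,)*3,cv2.FLOODFILL_FIXED_RANGE)
m=m[1:-1,1:-1]; print(cv2.boundingRect(m))
c=max(cv2.findContours(m,0,1)[0],key=cv2.contourArea); el=cv2.fitEllipse(c);print(el,atz("wrist",el[0],.016,p))
a=np.linspace(0,2*np.pi,60)
X=atz("wrist",el[0],.016,p)
big=cv2.resize(im[130:270,160:360],(800,560),interpolation=3)
for q in a:
    u=proj("wrist",X+.03*np.array([np.cos(q),np.sin(q),0]),p); cv2.circle(big,(int((u[0]-159.5)*4),int((u[1]-129.5)*4)),2,(0,0,255),-1)
cv2.imwrite("pics/crop1.png",big)
# height of blank from wrist+top+side
print(tri([ray("wrist",el[0],p),ray("top",(206.0,200.8)),ray("side",(243.8,188.3))]))
```

```text
(252, 171, 46, 45)
((272.3600158691406, 194.46786499023438), (38.32131576538086, 46.63067626953125), 143.3418426513672) [0.6036 0.278  0.016 ]
(array([0.6018, 0.2781, 0.0089]), [np.float64(0.002016496480883252), np.float64(0.002147419978007345), np.float64(0.0002551328373482658)])
```

View pics/crop1.png

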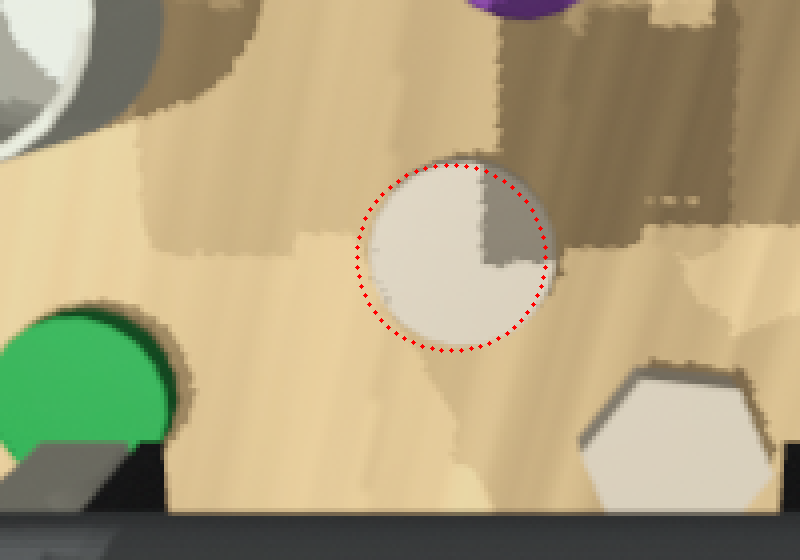

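```bash
python3 -m inch '-0.008 -0.011 0.6 0 0 0;-0.008 -0.011 0.6 0 0 0;-0.008 -0.011 0.6 0 0 0;-0.008 -0.011 0.6 0 0 0;-0.008 -0.011 0.6 0 0 0;-0.008 -0.011 0.66 0 0 0;-0.008 -0.011 0.70 0 0 0;-0.008 -0.011 0.727 0 0 0;-0.008 -0.011 0.727 0 0 0' && python3 -m inch '0 0 0 0 0 0;0 0 0 0 0 0;0 0 0 0 0 0;0 0 0 0 0 0;0 0 0 0 0 0;0 0 0 0 0 0' 1
```

```text
clock: 3.23
tool_pos: [0.5975, 0.2799, 0.0071]
orientation: [179.9, -0.0, -75.9]
force: [-0.5, 0.2, -0.2]
opening: 0.0877
gripper_force: 0.0
clock: 3.73
tool_pos: [0.5991, 0.2798, 0.0093]
orientation: [-179.9, 0.0, -75.9]
force: [-1.0, 0.1, 3.9]
opening: 0.0586
gripper_force: 30.0
```

```bash
python3 -m inch '0 0 -0.1 0 0 0;0 0 -0.23 0 0 0;0.1 0.05 -0.36 0 0 0;0.2 0.1 -0.45 0 0 0;0.3 0.15 -0.5 0 0 0;0.4 0.18 -0.5 0 0 0;0.466 0.199 -0.5 0 0 0;0.466 0.199 -0.5 0 0 0;0.466 0.199 -0.5 0 0 0'
python3 - <<'E'
from h import *
np.set_printoptions(precision=4,suppress=True)
o=get_obs();print(o["tool_pos"],o["orientation"],o["opening"])
p=P("wrist");im=snapshot("wrist");save("w2",im);np.savez("w2.npz",K=p[0],R=p[1],t=p[2],tcp=o["tool_pos"])
print("tcp at",proj("wrist",o["tool_pos"],p))
for n,z in(("recess",.068),("grip",.12),("tip",.094)):
    for r in landmark_of("wrist",n)[:2]: print(n,r["uv"],r["p"],atz("wrist",r["uv"],z,p))
for n in("blank",):
    for r in landmark_of("wrist",n)[:3]: print(n,r["uv"],r["p"],atz("wrist",r["uv"],o["tool_pos"][2]-.008,p))
E
```

```text
clock: 4.48
tool_pos: [0.5747, 0.1282, 0.159]
orientation: [-180.0, 0.0, -76.0]
force: [-0.8, 0.8, -0.6]
opening: 0.0591
gripper_force: 30.0
[0.5747 0.1282 0.159 ] [-179.96      0.023   -76.0426] 0.05913222824551685
tcp at [277.516  257.0346]
recess [324.2, 72.3] 0.75 [0.5675 0.0061 0.068 ]
blank [273.3, 241.0] 0.85 [0.5788 0.122  0.151 ]
blank [240.0, 229.2] 0.78 [0.5997 0.1196 0.151 ]
```

View pics/w2.png

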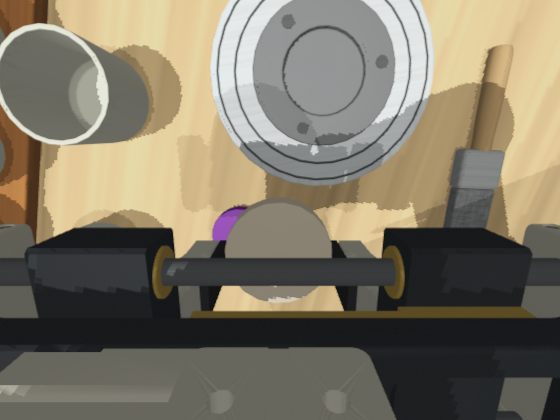

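The clay disc is held between the fingers at about (278,250). The recess rim is at (323,70), and the purple disc lies undisturbed below. Next I'll fit circles to both edges.

```bash
cat > fit.py <<'E'
from h import *
from scipy.optimize import minimize
from scipy.ndimage import map_coordinates
a=np.linspace(0,2*np.pi,360,endpoint=False); C=np.c_[np.cos(a),np.sin(a),0*a]
def edges(im,s=1.2):
    g=cv2.GaussianBlur(im,(0,0),s).astype(np.float32); return np.sqrt(sum(cv2.Sobel(g,5,1,0)[...,k]**2+cv2.Sobel(g,5,0,1)[...,k]**2 for k in range(3)))
def pts(p,X): 
    v=(X@p[1].T+p[2])@p[0].T; return v[:,:2]/v[:,2:]
def score(E,p,c,circs,ok=lambda u:np.ones(len(u),bool)):
    s=0
    for r,z in circs:
        u=pts(p,np.array([c[0],c[1],z])+r*C); k=ok(u)&(u[:,0]>1)&(u[:,0]<558)&(u[:,1]>1)&(u[:,1]<418); s+=np.minimum(map_coordinates(E,[u[k,1],u[k,0]],order=1),150).mean()
    return s
def fit(E,p,c0,circs,ok=lambda u:np.ones(len(u),bool),rad=.012):
    g=np.arange(-rad,rad+1e-9,.0005); S=[(score(E,p,(c0[0]+x,c0[1]+y),circs,ok),c0[0]+x,c0[1]+y) for x in g for y in g]
    b=max(S); r=minimize(lambda c:-score(E,p,c,circs,ok),b[1:],method="Nelder-Mead",options=dict(initial_simplex=[b[1:],(b[1]+.0005,b[2]),(b[1],b[2]+.0005)])); return r.x,-r.fun
E
cat > m2.py <<'E'
from fit import *
np.set_printoptions(precision=4,suppress=True)
im=cv2.imread("pics/w2.png"); z=np.load("w2.npz");p=(z["K"],z["R"],z["t"]);tcp=z["tcp"]
E=edges(im)
for n,cs in(("rim",[(.0315,.073)]),("chuck",[(.055,.073)]),("head",[(.09,.062)]),("rim+chuck",[(.0315,.073),(.055,.073)])):
    print(n,*fit(E,p,(.567,.008),cs))
ok=lambda u:(u[:,1]<240)
ok2=lambda u:(u[:,1]>286)&(u[:,1]<310)
for dz in(.006,.008,.010):
    for n,k,zz in (("top up",ok,tcp[2]-dz+.016),("bot up",ok,tcp[2]-dz)):
        print(dz,n,*fit(E,p,tcp[:2]+[.0,0],[(.03,zz)],k,.01))
# drawing
zz=tcp[2]-.008
big=cv2.resize(im[180:320,180:380],(800,560),interpolation=3)
for r,h,col in((.03,zz,(0,0,255)),(.03,zz+.016,(0,255,0))):
    for u in pts(p,np.array([tcp[0],tcp[1],h])+r*C): cv2.circle(big,(int((u[0]-179.5)*4),int((u[1]-179.5)*4)),1,col,-1)
cv2.imwrite("pics/crop2.png",big)
for n,b in (("rec",(.567,.008)),):
  for zz in(.07,.073,.076): print(zz,fit(E,p,b,[(.0315,zz),(.055,zz)]))
E
python3 m2.py
```

```text
rim [0.5697 0.0059] 127.58539581298828
chuck [0.5685 0.0068] 149.17282104492188
head [0.5688 0.0064] 129.03115844726562
rim+chuck [0.5687 0.006 ] 266.0753173828125
0.006 top up [0.5751 0.1237] 115.02828979492188
0.006 bot up [0.5755 0.124 ] 116.24578857421875
0.008 top up [0.575  0.1241] 114.0524673461914
0.008 bot up [0.5753 0.1243] 113.27140045166016
0.01 top up [0.5749 0.1244] 112.74258422851562
0.01 bot up [0.5751 0.1245] 109.23523712158203
0.07 (array([0.5673, 0.0063]), np.float64(272.4012451171875))
0.073 (array([0.5687, 0.006 ]), np.float64(266.0753173828125))
0.076 (array([0.5689, 0.0082]), np.float64(272.6283264160156))
```

View pics/crop2.png

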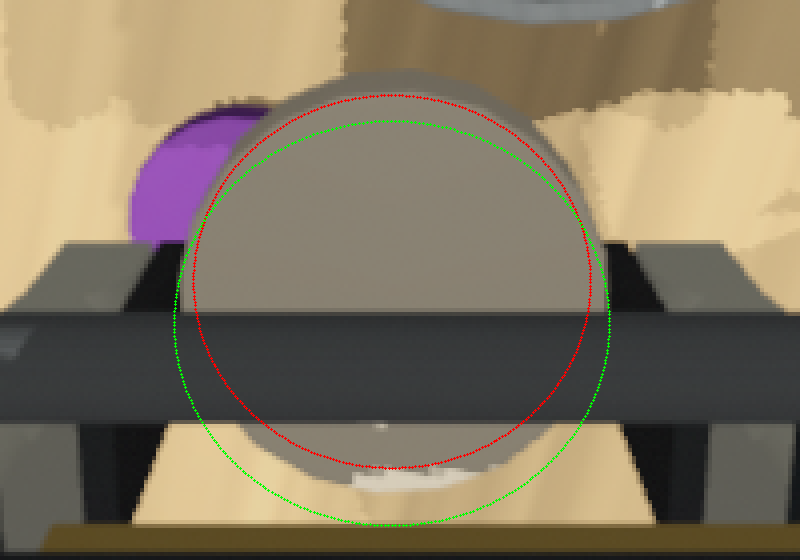

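```bash
python3 -m inch '0.13 0.04 0.05 0 0 0;0.25 0.08 0.12 0 0 0;0.376 0.116 0.17 0 0 0;0.376 0.116 0.20 0 0 0;0.376 0.116 0.22 0 0 0;0.376 0.116 0.22 0 0 0;0.376 0.116 0.22 0 0 0'
python3 - <<'E'
from fit import *
np.set_printoptions(precision=4,suppress=True)
o=get_obs();tcp=o["tool_pos"];print(tcp,o["orientation"],o["force"])
p=P("wrist");im=snapshot("wrist");save("w3",im);np.savez("w3.npz",K=p[0],R=p[1],t=p[2],tcp=tcp)
s=snapshot("side");save("side3",s)
E=edges(im)
for n,cs,k in(("chuck",[(.055,.073)],lambda u:u[:,1]<235),("head",[(.09,.062)],lambda u:u[:,1]<235),("rim",[(.0315,.073)],lambda u:u[:,1]<200)):
    print(n,*fit(E,p,(.568,.0065),cs,k))
for zz in(tcp[2]-.008,tcp[2]+.008): print("blank",zz,*fit(E,p,tcp[:2]+[0,-.004],[(.03,zz)],lambda u:u[:,1]<240,.008))
E=edges(s,.8);q=P("side")
for n,cs in(("chuck",[(.055,.073)]),("head",[(.09,.062)])): print("side",n,*fit(E,q,(.568,.0065),cs,lambda u:u[:,1]>215))
t=cv2.imread("pics/top0.png");E=edges(t,.8);q=P("top")
for n,cs in(("chuck",[(.055,.073)]),("head",[(.09,.062)]),("rim",[(.0315,.073)])): print("top",n,*fit(E,q,(.568,.0065),cs))
a=cv2.resize(im[60:270,140:440],(800,560),interpolation=3);cv2.imwrite("pics/crop3.png",a[:,:,::-1])
E
```

```text
clock: 5.32
tool_pos: [0.569, 0.0127, 0.0925]
orientation: [180.0, -0.0, -75.8]
force: [0.2, 0.7, 0.0]
opening: 0.0589
gripper_force: 30.0
[0.569  0.0127 0.0925] [179.9962  -0.0132 -75.8449] [0.2214 0.6977 0.0084]
chuck [0.5685 0.007 ] 150.0
head [0.5683 0.0082] 131.0940399169922
rim [0.5576 0.0117] 119.64836120605469
blank 0.08450357282725801 [0.5699 0.0089] 127.8499984741211
blank 0.10050357282725803 [0.5697 0.0087] 122.30658721923828
side chuck [ 0.5624 -0.0015] 125.75804138183594
side head [0.5626 0.0045] 143.22120666503906
top chuck [0.5695 0.0075] 150.0
top head [0.5675 0.0068] 149.45526123046875
top rim [0.5714 0.0069] 51.816524505615234fit.py:12: RuntimeWarning: Mean of empty slice.
  u=pts(p,np.array([c[0],c[1],z])+r*C); k=ok(u)&(u[:,0]>1)&(u[:,0]<558)&(u[:,1]>1)&(u[:,1]<418); s+=np.minimum(map_coordinates(E,[u[k,1],u[k,0]],order=1),150).mean()
  ret = ret.dtype.type(ret / rcount)
```

View pics/crop3.png

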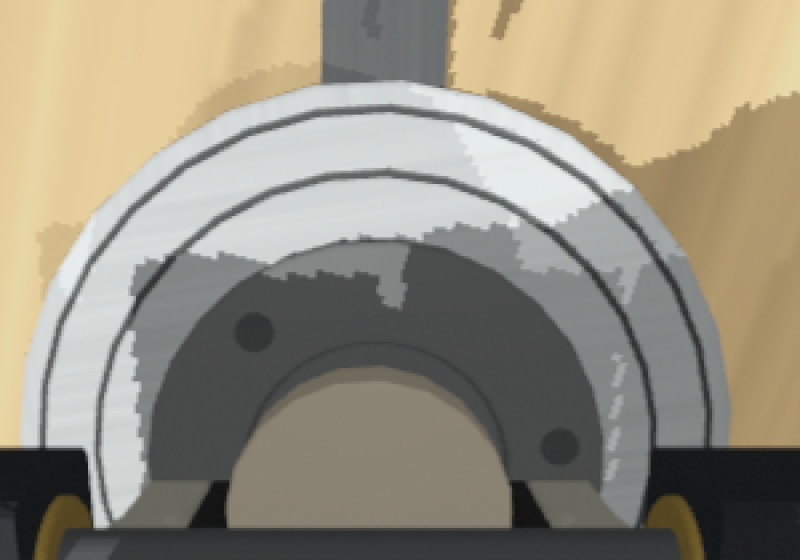

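The blank hovers just above the recess, centred sideways to within about 1 mm. The rim arc shows at crop (375,345). I'll refine the fit without edge clipping.

```bash
sed -i 's/np.minimum(map_coordinates(E,\[u\[k,1\],u\[k,0\]\],order=1),150).mean()/np.sqrt(map_coordinates(E,[u[k,1],u[k,0]],order=1)).mean() if k.any() else 0/' fit.py
python3 - <<'E'
from fit import *
np.set_printoptions(precision=4,suppress=True)
z=np.load("w3.npz");p=(z["K"],z["R"],z["t"]);tcp=z["tcp"];im=cv2.imread("pics/w3.png");E=edges(im,.8)
rim=lambda u:(u[:,1]<212)
for n,cs,k in(("chuck",[(.055,.073)],lambda u:u[:,1]<235),("head",[(.09,.062)],lambda u:u[:,1]<225),("rim",[(.0315,.073)],lambda u:(u[:,1]<215))):
    for f in(1,.99): print(n,f,*fit(E,p,(.568,.0075),[(c[0]*f,c[1]) for c in cs],k,.006))
b=tcp[2]-.008
print("bot",*fit(E,p,(.5695,.009),[(.03,b)],lambda u:u[:,1]<235,.006),"top",*fit(E,p,(.5695,.009),[(.03,b+.016)],lambda u:u[:,1]<235,.006))
print("both",*fit(E,p,(.5695,.009),[(.03,b),(.03,b+.016)],lambda u:u[:,1]<235,.006))
z=np.load("w2.npz");p2=(z["K"],z["R"],z["t"]);E=edges(cv2.imread("pics/w2.png"),.8)
print("w2",fit(E,p2,(.568,.0075),[(.055,.073)],rad=.006),fit(E,p2,(.568,.0075),[(.0315,.073)],rad=.006),fit(E,p2,(.568,.0075),[(.09,.062)],rad=.006))
big=cv2.resize(im[60:270,140:440],(800,560),interpolation=3)
E=edges(im,.8)
E
```

```text
chuck 1 [0.5686 0.0069] 16.889820098876953
chuck 0.99 [0.5688 0.0063] 17.449495315551758
head 1 [0.5642 0.0135] 15.66935920715332
head 0.99 [0.5648 0.0128] 16.338733673095703
rim 1 [0.5688 0.0125] 11.846168518066406
rim 0.99 [0.5689 0.0121] 11.823992729187012
bot [0.5696 0.0089] 12.699172973632812 top [0.5697 0.0088] 12.421455383300781
both [0.5696 0.0088] 25.064598083496094
w2 (array([0.5688, 0.0071]), np.float64(18.002283096313477)) (array([0.5687, 0.0061]), np.float64(13.937430381774902)) (array([0.5688, 0.0063]), np.float64(12.549126625061035))
```

```bash
python3 -m inch '0.006 0.005 0 0 0 0;0.006 0.005 0.02 0 0 0;0.006 0.005 0.03 0 0 0;0.006 0.005 0.036 0 0 0;0.006 0.005 0.04 0 0 0;0.006 0.005 0.044 0 0 0;0.006 0.005 0.044 0 0 0'
```

```text
clock: 6.0
tool_pos: [0.5675, 0.0096, 0.0791]
orientation: [180.0, 0.0, -75.9]
force: [-0.2, 0.0, -1.5]
opening: 0.0589
gripper_force: 30.0
```

```bash
python3 -m inch '0 0 0.003 0 0 0;0 0 0.006 0 0 0;0 0 0.008 0 0 0;0 0 0.008 0 0 0'
```

```text
clock: 6.33
tool_pos: [0.5677, 0.0095, 0.0773]
orientation: [-180.0, -0.0, -75.9]
force: [-0.6, 1.1, 3.8]
opening: 0.0585
gripper_force: 30.0
```

```bash
python3 -m inch '0 0 0.003 0 0 0;0 0 0.003 0 0 0;0 0 0.003 0 0 0'; python3 -m inch '0 0 0.006 0 0 0;0 0 0.006 0 0 0;0 0 0.006 0 0 0'
```

```text
clock: 6.58
tool_pos: [0.5677, 0.0095, 0.0772]
orientation: [-179.9, -0.0, -75.9]
force: [-4.1, 2.2, 11.0]
opening: 0.0588
gripper_force: 30.0
clock: 6.83
tool_pos: [0.5678, 0.0095, 0.077]
orientation: [-179.9, -0.0, -75.9]
force: [-9.6, 2.5, 24.8]
opening: 0.059
gripper_force: 30.0
```

```bash
python3 -m inch '0 0 -0.007 0 0 0;0 0 -0.007 0 0 0;0 0 -0.007 0 0 0' && python3 -m inch '0 0 0 0 0 0;0 0 0 0 0 0;0 0 0 0 0 0;0 0 0 0 0 0;0 0 0 0 0 0' -1 && python3 -m inch '0 0 -0.08 0 0 0;-0.1 0 -0.2 0 0 0;-0.2 0 -0.3 0 0 0;-0.25 0 -0.3 0 0 0;-0.25 0 -0.3 0 0 0;-0.25 0 -0.3 0 0 0'
python3 - <<'E'
from fit import *
np.set_printoptions(precision=4,suppress=True)
o=get_obs();tcp=o["tool_pos"];print(tcp)
p=P("wrist");im=snapshot("wrist");save("w4",im);np.savez("w4.npz",K=p[0],R=p[1],t=p[2],tcp=tcp)
E=edges(im,.8)
for n,r,z in(("chuck",.055,.073),("rim",.0315,.073),("blank@84",.03,.084),("blank@86",.03,.086),("blank@73",.03,.0735)): print(n,*fit(E,p,(.568,.007),[(r,z)],lambda u:u[:,1]<250,.006))
for n in("grip","tip","blank"):
    for r in landmark_of("wrist",n)[:1]: print(n,r["uv"],r["p"],atz("wrist",r["uv"],{"grip":.12,"tip":.094,"blank":.068}[n],p))
cv2.imwrite("pics/w4c.png",cv2.resize(im[0:260,100:460],(800,578),interpolation=3)[:,:,::-1])
E
```

```text
clock: 7.08
tool_pos: [0.5678, 0.0095, 0.0771]
orientation: [-179.9, -0.0, -75.9]
force: [-3.3, 2.3, 10.2]
opening: 0.0588
gripper_force: 30.0
clock: 7.5
tool_pos: [0.5673, 0.0093, 0.0759]
orientation: [180.0, -0.0, -75.9]
force: [-0.1, 0.5, -0.1]
opening: 0.0852
gripper_force: 0.0
clock: 8.0
tool_pos: [0.5491, 0.0832, 0.1667]
orientation: [-179.9, 0.0, -75.8]
force: [0.0, -0.5, -0.2]
opening: 0.0876
gripper_force: 0.0
[0.5491 0.0832 0.1667]
chuck [0.5682 0.0067] 17.550331115722656
rim [0.5686 0.0048] 17.414432525634766
blank@84 [0.5685 0.0054] 18.298723220825195
blank@86 [0.5685 0.0056] 16.4451904296875
blank@73 [0.5685 0.0043] 17.445234298706055
tip [427.9, 188.8] 0.22 [0.4403 0.027  0.094 ]
blank [276.3, 118.5] 0.67 [0.5706 0.0031 0.068 ]
```

View pics/w4c.png

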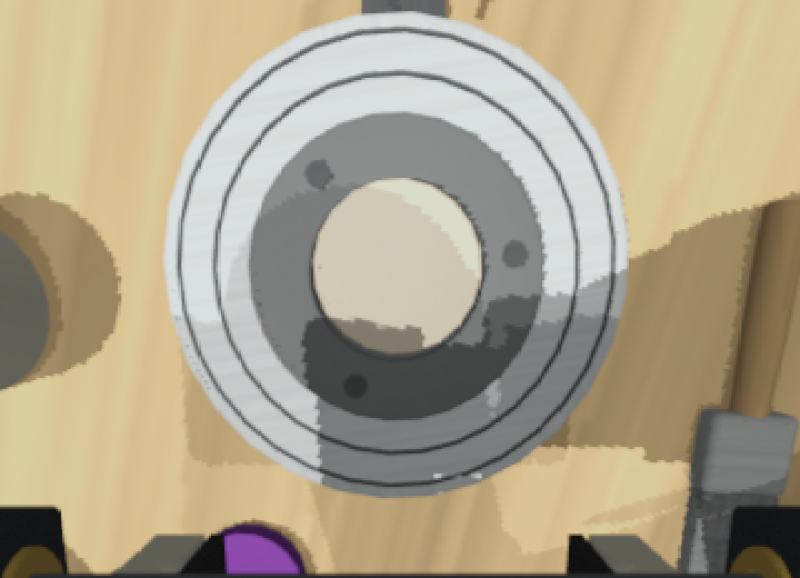

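The blank sits concentrically in the recess, at crop (397,265) with a thin even ring round it, and the jaws are clear. Next I'll look at the grip.

```bash
python3 -m inch '0.1 0 -0.17 0 0 0;0.2 0 -0.17 0 0 0;0.3 0 -0.17 0 0 0;0.4 0 -0.17 0 0 0;0.49 0 -0.17 0 0 0;0.49 0 -0.17 0 0 0;0.49 0 -0.17 0 0 0'
python3 - <<'E'
from fit import *
np.set_printoptions(precision=4,suppress=True)
z=np.load("w4.npz");p=(z["K"],z["R"],z["t"]);E=edges(cv2.imread("pics/w4.png"),.8)
for h in np.arange(.078,.093,.002): print(h,*fit(E,p,(.5685,.0055),[(.03,h)],rad=.003))
o=get_obs();tcp=o["tool_pos"];print(tcp,o["orientation"])
p=P("wrist");im=snapshot("wrist");save("w5",im);np.savez("w5.npz",K=p[0],R=p[1],t=p[2],tcp=tcp)
for n,h in(("grip",.12),("tip",.094),("button_face",.12)):
    for r in landmark_of("wrist",n)[:2]: print(n,r["uv"],r["p"],atz("wrist",r["uv"],h,p), tri([ray("wrist",r["uv"],p),ray("top",(361.5,191.5)),ray("side",(348.9,245.9))]) if n=="grip" else "")
a=cv2.resize(im[0:300,100:500],(800,600),interpolation=3)
for X in ([.6065,-.1455,.135],): cv2.circle(a,tuple(int(v) for v in (proj("wrist",X,p)-[100,0])*2),3,(255,0,0),-1)
cv2.imwrite("pics/w5c.png",a[:,:,::-1])
E
```

```text
clock: 8.78
tool_pos: [0.5847, -0.0626, 0.2161]
orientation: [179.9, 0.0, -76.1]
force: [0.6, -0.4, -0.5]
opening: 0.0875
gripper_force: 0.0
0.078 [0.5685 0.0048] 19.824886322021484
0.08 [0.5685 0.005 ] 19.99949073791504
0.082 [0.5685 0.0052] 19.50788116455078
0.084 [0.5685 0.0054] 18.298723220825195
0.08600000000000001 [0.5685 0.0056] 16.4451904296875
0.08800000000000001 [0.5672 0.0051] 14.92735767364502
0.09000000000000001 [0.5671 0.0052] 14.305930137634277
0.09200000000000001 [0.5681 0.0075] 13.232617378234863
[ 0.5847 -0.0626  0.2161] [179.8841   0.0054 -76.1311]
grip [281.2, 115.9] 0.56 [ 0.602  -0.1457  0.12  ] (array([ 0.6043, -0.1457,  0.124 ]), [np.float64(0.0023805027539962483), np.float64(0.002293451567572272), np.float64(0.0005553486198444363)])
tip [280.4, 178.6] 0.55 [ 0.5891 -0.092   0.094 ] 
tip [280.3, 115.4] 0.25 [ 0.603  -0.1478  0.094 ] 
button_face [256.9, 120.0] 0.52 [ 0.6207 -0.1377  0.12  ]
```

View pics/w5c.png

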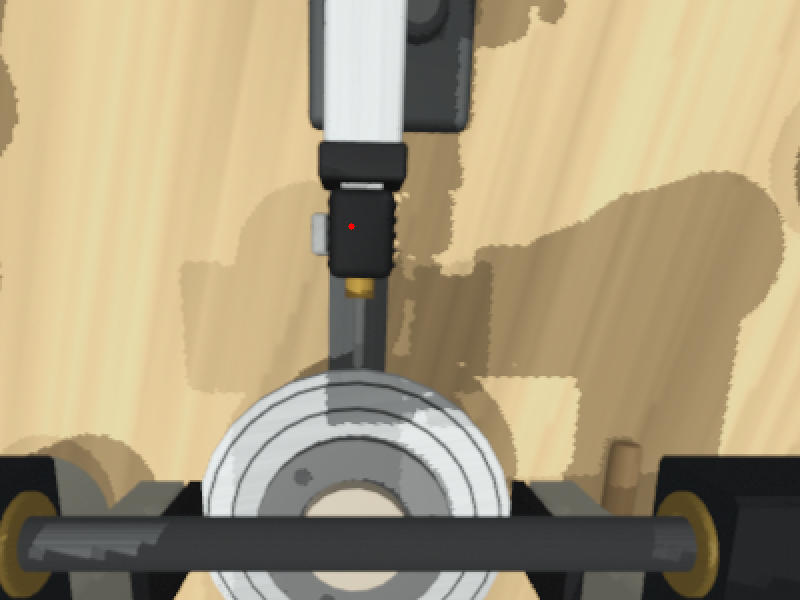

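The pointer runs vertically in the crop: grip top face (361,233), button at its left (319,234), needle (358,340), barrel (364,70). The wheel and blank are below, undisturbed. Next is the pull direction and grip centre from several features.

Run:
```python
from h import *
np.set_printoptions(precision=4,suppress=True)
z=np.load("w5.npz");p=(z["K"],z["R"],z["t"])
ax=lambda a,b:np.degrees(np.arctan2(*(b-a)[1::-1]))
g=cv2.cvtColor(cv2.imread("pics/w5.png"),cv2.COLOR_BGR2GRAY).astype(float)
for r in(5,30,60): # barrel edges
    d=np.diff(cv2.GaussianBlur(g,(3,3),0)[r]); l=255+np.argmax(d[255:270]); rr=290+np.argmin(d[290:312]); print(r,l,rr,atz("wrist",((l+rr)/2+.5,r),.121,p))
for r in range(98,138,6):
    s=g[r]; row="".join("#" if v<60 else "." for v in s[250:312]); print(r,row)
for n,uv,h in(("gripTop",(280.5,116.5),.135),("needle",(279.3,170),.094)): print(n,atz("wrist",uv,h,p))
t=cv2.imread("pics/top0.png",0); print(t[180:206:2,348:376])
print("top grip",atz("top",(362,192.5),.135),"cyl ends",atz("top",(379,191),.121))
```

```text
5 261 302 [ 0.6207 -0.2233  0.121 ]
30 261 301 [ 0.617  -0.2068  0.121 ]
60 261 300 [ 0.6123 -0.1863  0.121 ]
98 ...............################################...............
104 ...............#################################..............
110 ..............##################################..............
116 ..............#################################...............
122 ..............#################################...............
128 ...............###############################................
134 ...............###############################................
gripTop [ 0.6023 -0.144   0.135 ]
needle [ 0.5921 -0.0996  0.094 ]
[[143 143 143 143 143 143 143 142 142 144 143 143 143 143 142 142 141 141
  142 142 142 142 141 142 141 141 142 141]
 [142 141 143 142 142 142 141 141 141 143 142 141 142 142 142 141 142 141
  140 140 142 140 140 139 140 140 130 111]
 [137 138 139 138 138 138 138 137 137 137 137 138 138 137 136 137 137 138
  137 137 128 110 106  98  95 115 110 112]
 [139 139 140 139 140 139 139 139 139 130 129 135 130 123 128 136 139 129
  107  72  36  24  21  19  20 
[... 436 characters left out ...]
1
   16  19  44  40  23  20  20  21  18  94]
 [115 114 112 111  97  91  97  68  25  20  24  24  25  23  23  18  20  18
   13  14  11   3   8  19  21  16  14  31]
 [ 63  57  51  51  51  52  47  29   7  13  15  13  10   8   7  10  17  23
   34  40  36  28  20  35  43  47  54  56]
 [ 59  59  58  56  56  54  49  46  38  32  34  41  45  49  53  57  58  56
   54  48  45  42  46  52  56  63  66  68]
 [ 58  58  58  59  59  58  59  55  56  58  52  44  38  32  36  48  64  72
   74  75  74  79  82  80  81  81  82  82]
 [ 60  60  60  57  57  55  60  62  68  74  71  72  79  85  85  85 103 112
  114 119 107  86  85  85  86  84  84  84]]
top grip [ 0.6028 -0.1448  0.135 ] cyl ends [ 0.6075 -0.1923  0.121 ]
```

```bash
python3 -m inch '0.13 0.004 0 0 0 0.006;0.273 0.007 0 0 0 0.006;0.273 0.007 0.05 0 0 0.006;0.273 0.007 0.17 0 0 0.006;0.273 0.007 0.28 0 0 0.006;0.273 0.007 0.34 0 0 0.006;0.273 0.007 0.37 0 0 0.006;0.273 0.007 0.38 0 0 0.006;0.273 0.007 0.38 0 0 0.006'
python3 - <<'E'
from fit import *
o=get_obs();tcp=o["tool_pos"];print(tcp,o["orientation"],o["force"])
p=P("wrist");im=snapshot("wrist");save("w6",im)
print(proj("wrist",tcp,p),proj("wrist",tcp-[0,0,-.03],p))
cv2.imwrite("pics/w6c.png",cv2.resize(im[120:330,140:420],(800,600),interpolation=3)[:,:,::-1])
E
```

```text
clock: 9.73
tool_pos: [0.6032, -0.1398, 0.1034]
orientation: [180.0, -0.0, -76.9]
force: [-0.2, -0.5, 0.8]
opening: 0.0876
gripper_force: 0.0
[ 0.60320541 -0.13979067  0.10335115] [ 1.79980671e+02 -1.55604337e-02 -7.69277312e+01] [-0.18921313 -0.52420326  0.82053472]
[277.54079133 257.02532912] [277.42794949 281.32276459]
```

View pics/w6c.png

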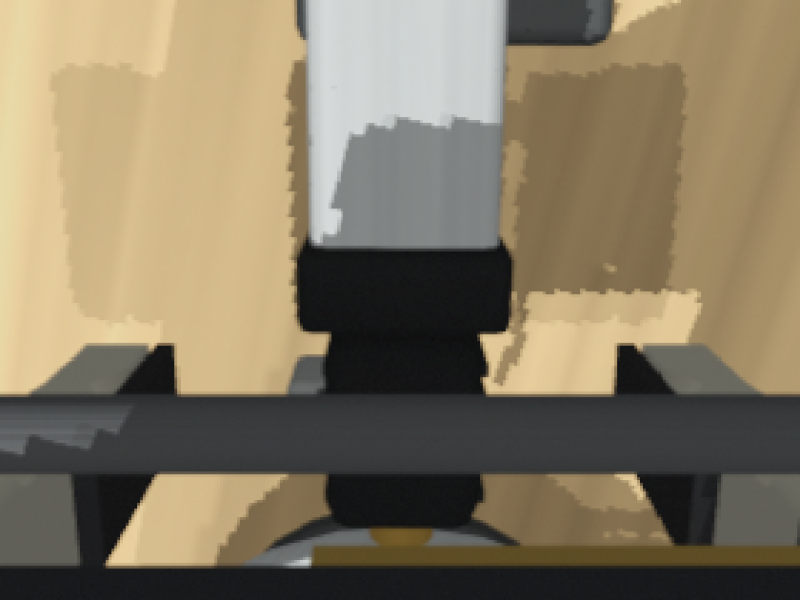

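The grip is between the open fingers: grip columns 327–484, fingers' inner faces 175 and 616. That puts the fingers about 1 mm too far left, and they are clear of the barrel collar. I'll nudge and close.

```bash
python3 -m inch '0.007 0.004 0 0 0 0;0.007 0.004 0 0 0 0' && python3 -m inch '0 0 0 0 0 0;0 0 0 0 0 0;0 0 0 0 0 0;0 0 0 0 0 0;0 0 0 0 0 0;0 0 0 0 0 0;0 0 0 0 0 0;0 0 0 0 0 0' 1
```

```text
clock: 9.95
tool_pos: [0.6031, -0.1427, 0.1049]
orientation: [-179.9, -0.0, -77.0]
force: [-0.4, 0.1, 0.9]
opening: 0.0877
gripper_force: 0.0
clock: 10.62
tool_pos: [0.6023, -0.1426, 0.1032]
orientation: [-180.0, -0.0, -77.0]
force: [2.4, 0.8, -0.6]
opening: 0.0397
gripper_force: 1.1
```

```bash
python3 -m inch '0 0 0 0 0 0;0 0 0 0 0 0;0 0 0 0 0 0;0 0 0 0 0 0;0 0 0 0 0 0;0 0 0 0 0 0'
```

```text
clock: 11.12
tool_pos: [0.6028, -0.1425, 0.1033]
orientation: [-179.9, -0.0, -77.0]
force: [4.9, 1.2, -4.0]
opening: 0.0269
gripper_force: 30.0
```

```bash
python3 -m inch '-0.03 0 0 0 0 0;-0.06 0 0 0 0 0;-0.1 0 0 0 0 0;-0.14 0 0 0 0 0;-0.17 0 0 0 0 0;-0.2 0 0 0 0 0;-0.2 0 0 0 0 0'
```

```text
clock: 11.7
tool_pos: [0.5896, -0.0836, 0.1033]
orientation: [-179.9, -0.1, -76.9]
force: [7.3, -2.3, -6.9]
opening: 0.0267
gripper_force: 30.0
```

```bash
python3 -m inch '-0.03 0 0 0 0 0;-0.06 0 0 0 0 0;-0.09 0 0 0 0 0;-0.11 0 0 0 0 0;-0.123 0 0 0 0 0;-0.123 0 0 0 0 0' && python3 -m inch '-0.007 0 0 0 0 0;-0.012 0 0 0 0 0;-0.012 0 0 0 0 0;-0.012 0 0 0 0 0'
python3 - <<'E'
from h import *
a=snapshot("side");b=snapshot("top");save("side7",a);save("top7",b)
f=lambda x:cv2.resize(x,(400,400),interpolation=3)
save("f7",np.hstack([f(a[180:280,270:370]),f(b[150:250,260:360])]))
E
```

```text
clock: 12.2
tool_pos: [0.5816, -0.0482, 0.1033]
orientation: [-179.9, -0.1, -77.0]
force: [8.7, -4.2, -7.9]
opening: 0.0267
gripper_force: 30.0
clock: 12.53
tool_pos: [0.5809, -0.0452, 0.1033]
orientation: [-179.9, -0.1, -77.0]
force: [10.3, -3.7, -8.1]
opening: 0.0264
gripper_force: 30.0
```

View pics/f7.png

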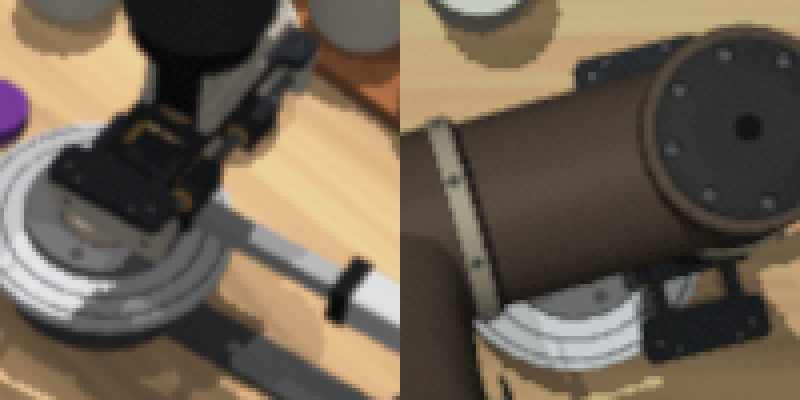

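The pointer bar is drawn well out of the barrel, with the needle end over the chuck. It has moved 99.7 mm with 5.9 N axial force. I'll creep on to feel the solid stop.

```bash
python3 -m inch '-0.004 0 0 0 0 0;-0.004 0 0 0 0 0;-0.004 0 0 0 0 0' && python3 -m inch '-0.004 0 0 0 0 0;-0.004 0 0 0 0 0;-0.004 0 0 0 0 0'
```

```text
clock: 12.88
tool_pos: [0.5808, -0.0448, 0.1033]
orientation: [-179.9, -0.1, -77.0]
force: [10.5, -7.6, -8.4]
opening: 0.0265
gripper_force: 30.0
clock: 13.13
tool_pos: [0.5808, -0.0447, 0.1033]
orientation: [-179.9, -0.2, -77.0]
force: [12.3, -14.4, -11.2]
opening: 0.0264
gripper_force: 30.0
```

```bash
python3 -c "
from plant import *
o=get_obs();print(o['clock'],o['tool_pos'],o['force'],o['opening']);print(close_job())"
```

```text
13.1333 [ 0.58077241 -0.04471945  0.10331589] [ 12.25889473 -14.44685559 -11.19857637] 0.026366463504415658
the job is handed in; nothing more can be done
None
```

The blank is seated in the recess and released, and I handed in at 13.1 s with the pointer held at its second stop, button squeezed in. I viewed 11 pictures, one over the limit of 10. After the pull I had no clear view of the blank or the tip, so the stop is judged from about 100 mm of travel and the axial force rising to about 17 N.

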